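# Clear and hold open the sump trapdoor with its lever

### The arm

A 7-joint arm with a two-finger parallel gripper is mounted at the origin on the work surface. World frame = base frame: x ahead of the robot, y to its left, z up, the work surface at z = 0. Lengths are in m, angles in rad, forces in N, time in s.
With the tool pointing down it reaches from about 0.4 to 0.75 m from the base axis. Payload 19.5 kg.
Tool frame: the origin (TCP) lies at the very end of the fingers, on their centre line; the grasp point (between the pads) lies 19 mm behind it; x points along the fingers, y is the direction in which the jaws open and shut, and the axes are right-handed (so a half turn about x gives the same grasp; the last joint's range is limited). The gripper opens to 85 mm and grips with 20 to 120 N. Pads are 22 mm wide; open, the fingers measure 114 mm over their backs; the gripper's body (76 mm by 85 mm) begins 54 mm behind the grasp point. The pads swing forward as they close: fully open they stand 13 mm farther back than shut.
Start: joints at [-1.227, 0.707, -0.028, 1.485, 0.022, 0.951, -0.075], TCP at [0.216, 0.533, 0.231] pointing down, gripper open.
Joint ranges: [-2.71, 2.71], [-0.32, 2.16], [-1.57, 1.52], [0, 2.45], [-1.46, 4.6], [0, 2.02], [-2.83, 2.83]. Speed limits (rad/s): [1.89, 1.89, 2.57, 2.57, 3.01, 3.01, 3.01].

### API

Orientations are given as a rotation vector (axis times angle).
In Python, from rig import arm, vision gives the robot as it stands.
- The arm moves only by the tool apply_moves, never from a script. Its argument "series" is text: rows parted by semicolons, each of 7 numbers parted by spaces: the opening in per cent of the stroke, from 0 (shut) to 100 (fully open), then the shift along the tool's x, y, z normalised to -1 to 1, where 1 is 500 mm, then the turn, a rotation vector about the tool's x, y, z normalised to -1 to 1, where 1 is pi/4 rad. A call has exactly 5 rows; each row is the pose to reach, as a shift and turn from the pose commanded when the call began, along the tool's axes at that moment; what a row does not reach only later rows make up. A row lasts 1/8 s, in which the tool goes at most 62.5 mm and 10.7 degrees, less where a joint would pass 70% of its speed; a pose out of reach is approached as far as the arm can. A call with a number of a shift or a turn outside -1 to 1 is refused whole. A call with a gripper value outside its range is refused whole. The fingers move at their own pace and stop on an object; "force" is the grip in N (left out, the last holds). Time passes only in rows, so rows that repeat a pose let the fingers close, or fill a call up. It gives the time, the measured TCP pose, the force and the opening at its end, in the units of the state.
- arm.state(): the state, without advancing time (a new reading comes with each control period).
- vision.get_image(name): name is "scene" or "side" or "wrist"; returns (picture, depth): 420x560x3 uint8, red, green, blue; 420x560 float32, m along the optical axis (not along the pixel's ray), 0 where there is no reading.
- vision.camera_params(name): a dict with "K" (3x3 intrinsics, pixels), "R" (3x3) and "t" (3): a world point X has camera coordinates R X + t; the wrist camera has in their place "T_tool_cam" (4x4, takes a point from camera to tool coordinates, whose origin is the TCP and whose axes are the tool frame's). Camera axes: x right, y down, z forward; pixel columns grow to the right and rows downward; lengths in m; the calibration is good to about 2 mm. A picture is of the moment at which its call begins: read the wrist's pose just before it. camera_params takes no time and is no camera call.
- arm.hand_in(): hands the job in, once; it reports no verdict.
The state is a dict: "t": time; "joint_pos": joint angles; "joint_velocities": joint speeds; "tau": joint torques, N m; "tcp_pos": TCP position; "eef_rot": TCP orientation; "contact_force": force on the tool from outside, world axes, zero at the start; "wrist_torque": the same for the moment, N m; "grip_width": opening from 0.0 (shut) to 1.0 (fully open).
Only numpy, scipy, OpenCV 4.12 (cv2) and the standard library are available. Lean on these libraries where they do the work, as an engineer would, in place of code of your own. Each camera call takes 0.05 s, during which the arm holds its last target. There are 200 camera calls.

### The job

Without picking anything up, push the bearing ring that lies on the heavy steel trapdoor across on to the fixed deck behind the hinge, so that it lies wholly on the deck. Then press the paddle of the lever down on to its rubber stop so that the lever raises the trapdoor, and finish while holding it down there, the trapdoor held open by the lever alone. Leave the piston, the jar and the socket where they stand.

Things in the scene. Friction and masses are not known exactly. Their poses are not given: they have to be found in the camera images.
- lifter: The fixed steel unit on the bench, about 700 mm long (its y axis) and 170 wide (x). Origin on the bench top, z up; offsets in these notes are (x, y, z) in mm in its frame. From -y to +y: lever paddle over a rubber stop (top z 13), lever cradle (y -40, two notched cheeks, up to z 78), sump box (y 85 to 237) with the trapdoor on it, hinge (y 236), fixed deck.
- deck_mid (a point): Middle of the top of the fixed deck behind the hinge, at (0, 290, 81). The deck reaches from y 237 to 342 and from x -80 to +80, with a 12 mm high rim along both sides and the far edge, none towards the trapdoor.
- flap (a joint): Trapdoor hinge angle, rad: 0 shut, grows as its free edge rises; about 0.25 with the paddle on its stop. Plain steel plate 150 (x) by 199 (y) by 12 mm, about 2 to 3.6 kg; shut it spans y 36 to 235, its top level at z 82 (1 mm above the deck). It falls shut when the lever is let go.
- flap_lip (a point): Middle of the top of the trapdoor's free edge (the edge towards the lever), at (0, 36, 82) when shut.
- paddle (a point): Centre of the top face of the paddle, a plate 50 wide, 60 long, 8 thick at the long end of the loose steel lever. At rest it is at about (0, -270, 129), sloping 15 degrees, outer end higher; pressed on to the stop at about (0, -276, 25), sloping 10 degrees the other way. Pressing straight down takes about 3 to 10 N until the stop is met.
- lever_pin (a point): Centre of the lever's cross pin (12 mm thick, along x), which only rests in the open-topped notches of the cradle, at (0, -40, 60). The paddle is 240 mm from it; the lever's short end, 110 mm from it, lies under the trapdoor's lip.
- bearing_mid (a point): Centre (half-way up) of the loose steel bearing ring, 62 mm outer and 28 mm inner diameter, 22 mm high, 0.25 kg, lying flat: on the trapdoor at first (centre at z 93).
- piston: Bystander: aluminium piston, 72 mm diameter, 56 high, standing on the bench. Origin at the centre of its underside.
- grease_jar: Bystander: white jar with black cap, 64 mm diameter, 85 high, standing on the bench. Origin at the centre of its underside.
- socket: Bystander: steel wrench socket, 32 mm diameter, 50 high, standing on the bench. Origin at the centre of its underside.
Not all that is in view belongs to the job. What is shaped like the part that bears bearing_mid but orange or red is not meant.

How it is judged:
By the outcome, as a careful person would: the job done as asked, in the order asked, and still so for the second after the job is handed in, while the arm keeps its last pose, push and grip.
It also fails if it takes over 48 s, if anything falls off the work surface, if the arm or the gripper's body presses on something with over 40 N, if the wrist force passes 120 N, or if a joint passes its speed limit or range.

## Working session

There is one attempt and no reset: what is moved stays moved. The work goes in short steps, Python scripts to look and compute and a tool call to move; the robot and the scene stay as the last step left them, time stands still between calls to the robot, and variables do not carry over. Pictures are saved under pics/ and viewed, about 8 in all and at most 12, crops included, and the job is handed in when it is done.

Besides the shell and the picture viewer there is one more tool, called by a JSON object that holds its "fn" and its "kwargs". apply_moves: Moves the arm, as the interface text tells. Its arguments: {"type":"object","properties":{"series":{"type":"string"},"force":{"type":"number"}},"required":["series"]}

```bash
ls; mkdir -p pics; cat > h.py <<'E'
import numpy as np, cv2
from rig import arm, vision
from scipy.spatial.transform import Rotation as Ro
def snap(n):
    s=arm.state(); im,d=vision.get_image(n); c=vision.camera_params(n)
    K=np.array(c["K"])
    if n=="wrist":
        T=np.array(c["T_tool_cam"]); R=Ro.from_rotvec(s["eef_rot"]).as_matrix()
        W=np.eye(4); W[:3,:3]=R; W[:3,3]=s["tcp_pos"]; M=W@T
    else:
        M=np.eye(4); M[:3,:3]=np.array(c["R"]).T; M[:3,3]=-np.array(c["R"]).T@np.array(c["t"])
    v,u=np.mgrid[:d.shape[0],:d.shape[1]]
    P=np.stack([(u-K[0,2])/K[0,0]*d,(v-K[1,2])/K[1,1]*d,d],-1)@M[:3,:3].T+M[:3,3]
    P[d==0]=np.nan
    return im,d,P
def save(n,im): cv2.imwrite("pics/"+n+".png",im[...,::-1])
E
python3 - <<'E'
from h import *
for n in("scene","side"):
    im,d,P=snap(n); np.savez(n,im=im,P=P)
    save(n,im)
print(arm.state())
E
```

```text
pics
{'t': 0.1, 'joint_pos': array([-1.2267227 ,  0.70705284, -0.02759913,  1.48492622,  0.02202302,
        0.95090773, -0.07550606]), 'joint_velocities': array([-5.34099661e-04, -3.10812510e-04,  3.04647492e-04, -1.84374445e-03,
        1.02147998e-03,  3.31069719e-04, -1.08606532e-05]), 'tau': array([ 1.56320672e-03, -8.84275031e+01,  1.23667505e+00, -2.36449903e+01,
        1.71197543e-02,  5.14854561e-03, -1.53323600e-05]), 'tcp_pos': array([0.21628541, 0.53252455, 0.23087357]), 'eef_rot': array([ 0.30188143,  1.54965594, -0.30343269]), 'contact_force': array([-0.39678739,  0.98651326, -0.27832155]), 'wrist_torque': array([ 0.0140817 , -0.03079829,  0.04656363]), 'grip_width': 1.001287344929703}
```

View pics/scene.png

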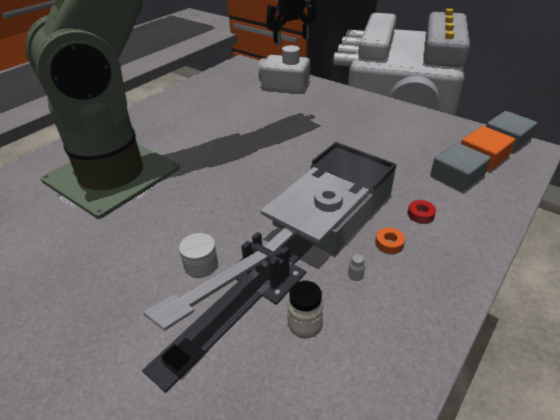

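View pics/side.png

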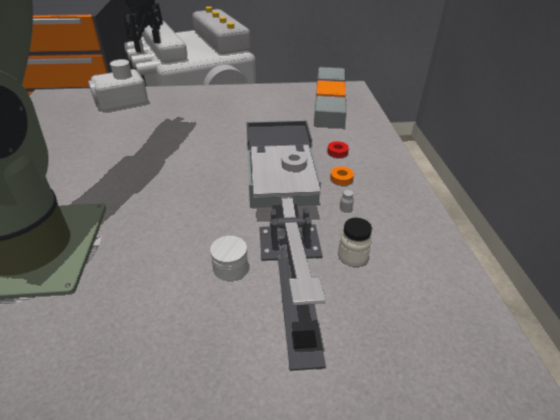

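The scene shows three rings. The steel one on the trapdoor (scene 328,198; side 294,158) fits the description. The orange one (390,240) and the red one (422,211) lie on the bench and are decoys. Next I'll measure.

```bash
python3 - <<'E'
from h import *
for n,box in(("scene",(140,420,140,345)),("side",(230,330,110,370))):
    f=np.load(n+".npz"); im=f["im"].astype(int); P=f["P"]
    m=np.zeros(P.shape[:2],bool); m[box[2]:box[3],box[0]:box[1]]=1
    z=P[...,2]
    top=m&(abs(z-.082)<.005)&(im.min(-1)>105)
    n_,l,st,c=cv2.connectedComponentsWithStats(top.astype(np.uint8))
    k=1+np.argmax(st[1:,4]); q=P[l==k]
    r=cv2.minAreaRect((q[:,:2]*1000).astype(np.float32)); print(n,"flap",len(q),r,q[:,2].mean(), cv2.boxPoints(r).round().tolist())
    ring=m&(abs(z-.104)<.005)
    n_,l,st,c=cv2.connectedComponentsWithStats(ring.astype(np.uint8))
    for k in range(1,n_):
        if st[k,4]>60:
            q=P[l==k]; e=cv2.minEnclosingCircle((q[:,:2]*1000).astype(np.float32)); print(" z104 comp",c[k].round(),st[k,4],e,q[:,2].mean())
    pad=m&(z>.1)
    n_,l,st,c=cv2.connectedComponentsWithStats(pad.astype(np.uint8))
    for k in range(1,n_):
        if st[k,4]>100:
            q=P[l==k]; print(" z>.1",c[k].round(),st[k,4],q.mean(0).round(3),q.min(0).round(3),q.max(0).round(3))
    deck=m&(abs(z-.093)<.003)
    for u,v in ([(170,310),(270,255),(210,290),(178,356),(346,158),(285,165)] if n=="scene" else [(305,292),(292,225),(300,260),(304,335),(278,135),(290,130)]): print(u,v,P[v,u].round(4),im[v,u])
E
```

```text
scene flap 3262 ((560.9237670898438, 147.91775512695312), (200.99435424804688, 152.0282745361328), 89.39624786376953) 0.08177212719896285 [[484.0, 48.0], [636.0, 47.0], [638.0, 248.0], [486.0, 249.0]]
 z104 comp [328. 195.] 383 ((588.1377563476562, 154.39581298828125), 31.712783813476562) 0.10324807778742294
 z104 comp [209. 287.] 270 ((563.6057739257812, -184.53309631347656), 35.832767486572266) 0.1042190810027213
 z>.1 [328. 195.] 366 [0.589 0.153 0.103] [0.558 0.124 0.1  ] [0.619 0.186 0.107]
 z>.1 [179. 305.] 1535 [ 0.559 -0.239  0.122] [ 0.531 -0.288  0.1  ] [ 0.583 -0.155  0.137]
170 310 [ 0.5596 -0.2572  0.1281] [149 146 151]
270 255 [ 0.5765 -0.0324  0.0693] [55 55 60]
210 290 [ 0.5691 -0.1825  0.1085] [138 137 141]
178 356 [ 0.5609 -0.2692  0.0126] [11 11 11]
346 158 [0.5326 0.3253 0.0812] [64 63 67]
285 165 [ 0.3557  0.3089 -0.0016] [132 128 130]
side flap 2455 ((561.9447631835938, 150.45510864257812), (207.569091796875, 149.7900848388672), 89.3204345703125) 0.08098941541458056 [[486.0, 48.0], [636.0, 46.0], [638.0, 253.0], [488.0, 255.0]]
 z104 comp [294. 158.] 262 ((588.45556640625, 154.72421264648438), 32.939510345458984) 0.10264165651260561
 z104 comp [299. 259.] 164 ((558.0502319335938, -172.25064086914062), 22.001951217651367) 0.1041546513485507
 z>.1 [294. 158.] 248 [0.588 0.153 0.103] [0.559 0.122 0.1  ] [0.619 0.187 0.106]
 z>.1 [305. 284.] 1192 [ 0.557 -0.242  0.123] [ 0.532 -0.288  0.1  ] [ 0.582 -0.152  0.137]
305 292 [ 0.5538 -0.2638  0.1284] [171 168 169]
292 225 [ 0.5609 -0.0462  0.0696] [173 169 170]
300 260 [ 0.5584 -0.1774  0.1068] [172 169 169]
304 335 [ 0.5581 -0.2648  0.0116] [29 29 29]
278 135 [0.5632 0.3032 0.0804] [82 80 85]
290 130 [0.5993 0.332  0.0783] [81 80 84]
```

```bash
cat >> h.py <<'E'
def goto(p,yaxis=(1,0,0)):
    "shift (units) and turn (units) from the present pose to TCP p, tool x down, tool y along yaxis (sign: nearest)"
    s=arm.state(); R=Ro.from_rotvec(s["eef_rot"])
    y=np.array(yaxis,float); 
    if y@R.as_matrix()[:,1]<0: y=-y
    x=np.array([0,0,-1.]); D=Ro.from_matrix(np.stack([x,y,np.cross(x,y)],1))
    print("t",s["t"],"tcp",s["tcp_pos"].round(4),"F",s["contact_force"].round(1),"g",round(s["grip_width"],2))
    print(" shift",(R.inv().apply(np.array(p)-s["tcp_pos"])/.5).round(3),"turn",((R.inv()*D).as_rotvec()/(np.pi/4)).round(3))
E
python3 - <<'E'
from h import *
s=arm.state(); print(Ro.from_rotvec(s["eef_rot"]).as_matrix().round(3))
goto((.588,.09,.2))
f=np.load("scene.npz");P=f["P"]
for u,v in((198,242),(305,290),(357,262)):print(P[v,u].round(3))
E
```

```text
[[-0.     0.376  0.927]
 [-0.001  0.927 -0.376]
 [-1.    -0.001  0.   ]]
t 0.1 tcp [0.2163 0.5325 0.2309] F [-0.4  1.  -0.3] g 1.0
 shift [ 0.062 -0.54   1.022] turn [1.509e+00 1.000e-03 1.000e-03]
[ 0.427 -0.082  0.056]
[ 0.687 -0.074  0.086]
[0.713 0.068 0.049]
```

{"fn": "apply_moves", "kwargs": {"series": "50 0 -0.054 0.1 0.15 0 0; 50 0 -0.108 0.2 0.3 0 0; 50 0 -0.162 0.3 0.45 0 0; 50 0 -0.216 0.4 0.6 0 0; 50 0 -0.27 0.5 0.75 0 0"}}

```text
t: 0.72
tcp_pos: [0.3981, 0.312, 0.2312]
eef_rot: [0.763, 1.433, -0.763]
contact_force: [0.6, 1.1, 0.2]
grip_width: 0.499
```

```bash
python3 - <<'E'
from h import *
goto((.588,.09,.2))
E
```

```text
t 0.725 tcp [0.3981 0.312  0.2312] F [0.6 1.1 0.2] g 0.5
 shift [0.062 0.067 0.58 ] turn [0.754 0.    0.   ]
```

{"fn": "apply_moves", "kwargs": {"series": "50 0.01 0.013 0.116 0.15 0 0; 50 0.02 0.027 0.232 0.3 0 0; 50 0.03 0.04 0.348 0.45 0 0; 50 0.045 0.053 0.464 0.6 0 0; 50 0.06 0.067 0.58 0.754 0 0"}}

```text
t: 1.35
tcp_pos: [0.5886, 0.0908, 0.2009]
eef_rot: [1.209, 1.21, -1.209]
contact_force: [0.5, 1.1, 0.7]
grip_width: 0.497
```

```bash
python3 - <<'E'
from h import *
goto((.588,.09,.092))
im,d,P=snap("wrist"); save("w1",im)
m=abs(P[...,2]-.104)<.004
n_,l,st,c=cv2.connectedComponentsWithStats(m.astype(np.uint8))
for k in range(1,n_):
    if st[k,4]>150: print(c[k],st[k,4],cv2.minEnclosingCircle((P[l==k][:,:2]*1000).astype(np.float32)))
E
```

```text
t 1.35 tcp [0.5886 0.0908 0.2009] F [0.5 1.1 0.7] g 0.5
 shift [ 0.218 -0.001  0.002] turn [ 0. -0.  0.]
[281.39573284 116.46883117] 5390 ((589.0968017578125, 156.10540771484375), 30.994415283203125)
```

View pics/w1.png

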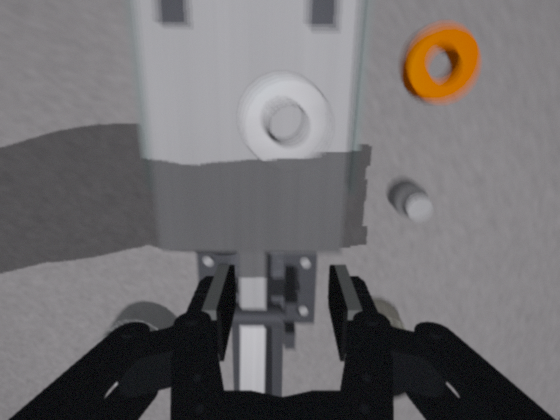

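The wrist view shows the steel ring at (284,116), centred between the fingertips. The dark hinge plates at (172,8) and (322,8) may lie in the push path, so I'll check their height.

```bash
python3 - <<'E'
from h import *
for n in("scene","side"):
    P=np.load(n+".npz")["P"].reshape(-1,3)
    print(n)
    for y in np.arange(.215,.36,.01):
        print(round(y,3),[ (lambda q: f"{1000*np.median(q[:,2]):.0f}/{1000*q[:,2].max():.0f}" if len(q) else "-")(P[(abs(P[:,1]-y)<.005)&(abs(P[:,0]-x)<.006)]) for x in np.arange(.482,.65,.012)])
E
```

```text
scene
0.215 ['75/81', '82/83', '82/85', '82/84', '82/83', '82/83', '82/83', '82/84', '82/84', '82/84', '81/84', '82/83', '82/84', '77/82', '24/70']
0.225 ['-', '82/83', '83/85', '83/84', '82/84', '82/84', '83/84', '82/84', '82/84', '82/84', '81/84', '83/85', '82/84', '80/83', '31/71']
0.235 ['79/82', '82/84', '83/85', '83/84', '82/83', '82/84', '82/83', '82/84', '82/83', '81/84', '82/84', '83/84', '82/84', '76/84', '27/71']
0.245 ['80/81', '81/84', '82/84', '82/86', '82/86', '82/83', '81/83', '81/83', '81/83', '82/85', '82/85', '81/84', '79/84', '73/83', '34/82']
0.255 ['82/94', '81/83', '82/84', '82/84', '82/83', '81/82', '81/83', '80/83', '80/83', '82/84', '82/83', '82/84', '82/84', '81/94', '41/96']
0.265 ['84/94', '80/83', '81/83', '80/83', '80/82', '80/83', '81/82', '81/83', '81/82', '81/84', '80/82', '81/82', '81/84', '82/94', '46/94']
0.275 ['86/94', '81/83', '81/82', '81/82', '81/84', '80/83', '81/83', '81/82', '81/83', '81/83', '81/83', '81/86', '80/82', '81/92', '44/93']
0.285 ['85/94', '81/82', '81/83', '81/84', '81/84', '80/82', '81/84', '81/82', '81/83', '80/84', '81/83'
[... 2455 characters left out ...]
1/93', '79/81', '80/81', '79/81', '79/80', '80/81', '79/81', '79/81', '80/83', '80/81', '80/80', '80/82', '81/82', '81/92', '87/92']
0.325 ['86/92', '80/81', '81/82', '80/81', '79/81', '79/80', '79/81', '79/81', '80/83', '80/82', '81/81', '81/82', '80/81', '80/82', '91/93']
0.335 ['89/92', '80/82', '79/81', '79/80', '80/81', '80/82', '80/80', '80/81', '80/82', '81/81', '79/82', '81/81', '80/81', '80/81', '92/92']
0.345 ['79/92', '79/80', '79/80', '80/81', '79/82', '80/81', '79/81', '79/81', '79/81', '80/80', '79/81', '80/82', '79/81', '80/82', '92/93']
0.355 ['88/93', '85/93', '85/94', '86/92', '85/93', '86/93', '86/92', '85/94', '86/93', '84/93', '86/93', '85/93', '86/93', '86/93', '91/92']
```

{"fn": "apply_moves", "kwargs": {"series": "50 0.06 0 0 0 0 0; 50 0.12 0 0 0 0 0; 50 0.18 0 0 0 0 0; 50 0.227 0 0 0 0 0; 50 0.227 0 0 0 0 0"}}

```text
t: 2.02
tcp_pos: [0.5868, 0.0923, 0.0865]
eef_rot: [1.205, 1.213, -1.209]
contact_force: [0.1, -0.4, -0.3]
grip_width: 0.501
```

{"fn": "apply_moves", "kwargs": {"series": "50 0 0 -0.03 0 0 0; 50 0 0 -0.055 0 0 0; 50 0 0 -0.075 0 0 0; 50 0 0 -0.095 0 0 0; 50 0 0 -0.115 0 0 0"}}

```text
t: 2.65
tcp_pos: [0.5877, 0.1499, 0.0882]
eef_rot: [1.206, 1.21, -1.207]
contact_force: [-0.3, -5.8, 5.5]
grip_width: 0.5
```

```bash
python3 - <<'E'
from h import *
goto((.588,.268,.087))
im,d,P=snap("scene"); save("s2",cv2.resize(im[120:280,220:420],None,fx=3,fy=3))
E
```

```text
t 2.65 tcp [0.5877 0.1499 0.0882] F [-0.3 -5.8  5.5] g 0.5
 shift [ 0.002  0.001 -0.236] turn [ 0.004  0.001 -0.001]
```

View pics/s2.png

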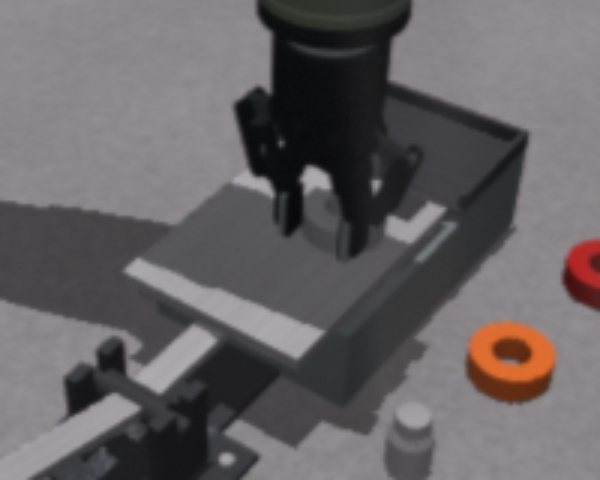

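The crop shows both fingertips nested behind the ring at (335,220), and the ring is moving with them. I'll raise the tool about 2 mm to ease the upward force.

{"fn": "apply_moves", "kwargs": {"series": "50 -0.004 0 -0.02 0 0 0; 50 -0.004 0 -0.04 0 0 0; 50 -0.004 0 -0.06 0 0 0; 50 -0.004 0 -0.08 0 0 0; 50 -0.004 0 -0.1 0 0 0"}}

```text
t: 3.32
tcp_pos: [0.5872, 0.2006, 0.0897]
eef_rot: [1.206, 1.211, -1.207]
contact_force: [0.2, -2.0, -1.1]
grip_width: 0.498
```

{"fn": "apply_moves", "kwargs": {"series": "50 0 0 -0.02 0 0 0; 50 0 0 -0.04 0 0 0; 50 0 0 -0.06 0 0 0; 50 0 0 -0.08 0 0 0; 50 0 0 -0.1 0 0 0"}}

```text
t: 3.95
tcp_pos: [0.5871, 0.2505, 0.0898]
eef_rot: [1.206, 1.211, -1.207]
contact_force: [-0.5, -1.2, -0.9]
grip_width: 0.497
```

```bash
python3 - <<'E'
from h import *
goto((.588,.268,.089))
im,d,P=snap("wrist"); 
m=abs(P[...,2]-.104)<.0035
n_,l,st,c=cv2.connectedComponentsWithStats(m.astype(np.uint8))
for k in range(1,n_):
    if st[k,4]>150: print(c[k],st[k,4],cv2.minEnclosingCircle((P[l==k][:,:2]*1000).astype(np.float32)))
save("w3",im)
E
```

```text
t 3.95 tcp [0.5871 0.2505 0.0898] F [-0.5 -1.2 -0.9] g 0.5
 shift [ 0.002  0.002 -0.035] turn [0.005 0.    0.   ]
[282.56508402 221.93244865] 14996 ((587.3130493164062, 273.7974853515625), 40.441410064697266)
```

View pics/w3.png

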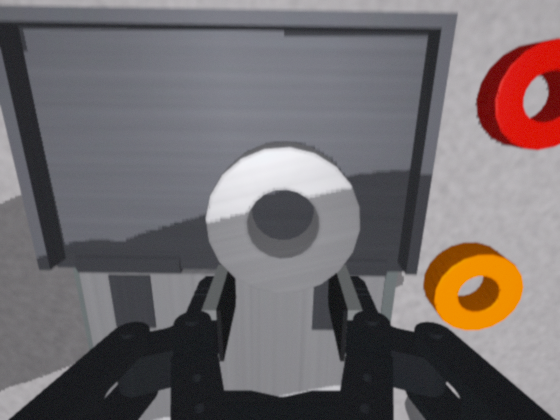

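The ring is crossing the deck edge at (283,218). It needs about 20 mm more, then I'll back off and lift.

{"fn": "apply_moves", "kwargs": {"series": "50 0 0 -0.015 0 0 0; 50 0 0 -0.03 0 0 0; 50 0 0 -0.038 0 0 0; 50 0 0 -0.042 0 0 0; 50 0 0 -0.042 0 0 0"}}

```text
t: 4.62
tcp_pos: [0.587, 0.2709, 0.0898]
eef_rot: [1.207, 1.211, -1.206]
contact_force: [0.6, 0.2, 0.3]
grip_width: 0.501
```

{"fn": "apply_moves", "kwargs": {"series": "50 0 0 0.04 0 0 0; 50 -0.02 0 0.1 0 0 0; 50 -0.12 0 0.15 0 0 0; 50 -0.22 0 0.2 0 0 0; 50 -0.24 0 0.2 0 0 0"}}

```text
t: 5.25
tcp_pos: [0.5886, 0.1676, 0.2131]
eef_rot: [1.211, 1.206, -1.206]
contact_force: [0.2, 0.4, -0.0]
grip_width: 0.504
```

```bash
python3 - <<'E'
from h import *
goto((.557,-.262,.18),(1,0,0))
im,d,P=snap("wrist"); 
m=abs(P[...,2]-.1035)<.004
n_,l,st,c=cv2.connectedComponentsWithStats(m.astype(np.uint8))
for k in range(1,n_):
    if st[k,4]>150: print(c[k],st[k,4],cv2.minEnclosingCircle((P[l==k][:,:2]*1000).astype(np.float32)))
save("w4",im)
E
```

```text
t 5.25 tcp [0.5886 0.1676 0.2131] F [ 0.2  0.4 -0. ] g 0.5
 shift [ 0.066 -0.064  0.859] turn [ 0.    -0.    -0.006]
[278.83154012  27.04150015] 3253 ((587.7451171875, 302.76824951171875), 30.664426803588867)
```

View pics/w4.png

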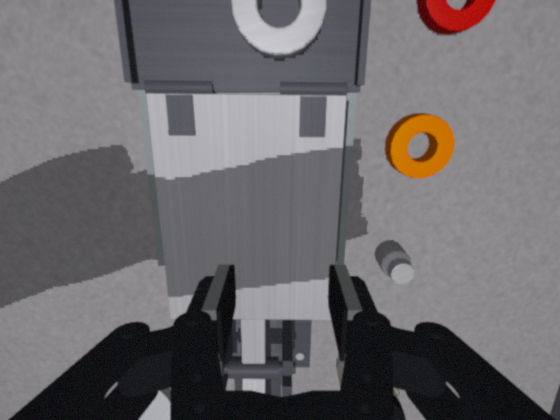

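The ring is on the deck at about (0.588, 0.303), with its near edge 23 mm past the deck edge. Next is the paddle.

{"fn": "apply_moves", "kwargs": {"series": "0 0 -0.01 0.11 0 0 0; 0 0 -0.02 0.22 0 0 0; 0 0 -0.03 0.33 0 0 0; 0 0 -0.04 0.44 0 0 0; 0 0 -0.05 0.55 0 0 0"}}

```text
t: 5.92
tcp_pos: [0.5627, -0.1057, 0.2087]
eef_rot: [1.206, 1.212, -1.207]
contact_force: [1.0, -0.0, -0.2]
grip_width: -0.001
```

{"fn": "apply_moves", "kwargs": {"series": "0 0 -0.004 0.1 0 0 0; 0 0.02 -0.008 0.2 0 0 0; 0 0.04 -0.012 0.29 0 0 0; 0 0.06 -0.014 0.309 0 0 0; 0 0.066 -0.014 0.309 0 0 0"}}

```text
t: 6.55
tcp_pos: [0.5565, -0.2583, 0.1754]
eef_rot: [1.207, 1.213, -1.207]
contact_force: [-0.3, 0.9, -0.5]
grip_width: -0.002
```

```bash
python3 - <<'E'
from h import *
goto((.557,-.262,.14),(1,0,0))
im,d,P=snap("side"); save("s5",im)
m=(P[...,2]>.105)&(P[...,2]<.142)&(abs(P[...,0]-.557)<.04)&(abs(P[...,1]+.25)<.07)&(im.min(-1)>100)
q=P[m]; print(len(q),q.min(0).round(3),q.max(0).round(3))
E
```

```text
t 6.55 tcp [ 0.5565 -0.2583  0.1754] F [-0.3  0.9 -0.5] g -0.0
 shift [0.071 0.001 0.008] turn [ 0.005 -0.001  0.002]
969 [ 0.532 -0.288  0.106] [ 0.583 -0.18   0.138]
```

View pics/s5.png

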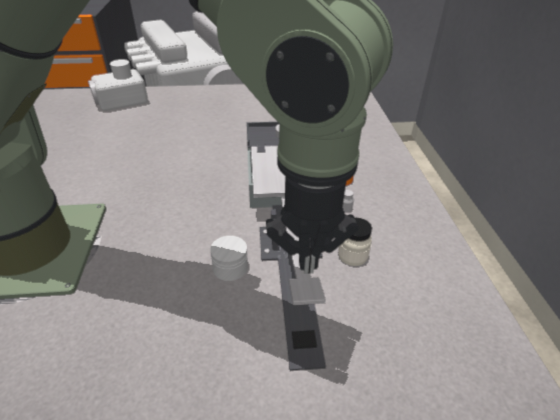

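The fingertips (308,270) are above the paddle. Now I press down in steps.

{"fn": "apply_moves", "kwargs": {"series": "0 0.03 0 0.01 0 0 0; 0 0.06 0 0.012 0 0 0; 0 0.085 0 0.014 0 0 0; 0 0.1 0 0.016 0 0 0; 0 0.12 0 0.018 0 0 0"}}

```text
t: 7.22
tcp_pos: [0.5574, -0.2688, 0.1171]
eef_rot: [1.206, 1.208, -1.207]
contact_force: [-1.0, -4.8, 10.1]
grip_width: -0.0
```

{"fn": "apply_moves", "kwargs": {"series": "0 0.02 0 0.003 0 0 0; 0 0.04 0 0.004 0 0 0; 0 0.06 0 0.004 0 0 0; 0 0.08 0 0.004 0 0 0; 0 0.1 0 0.004 0 0 0"}}

```text
t: 7.85
tcp_pos: [0.5574, -0.2715, 0.0671]
eef_rot: [1.206, 1.207, -1.207]
contact_force: [-0.5, -8.3, 10.5]
grip_width: 0.001
```

{"fn": "apply_moves", "kwargs": {"series": "0 0.015 0 0.004 0 0 0; 0 0.03 0 0.005 0 0 0; 0 0.045 0 0.004 0 0 0; 0 0.06 0 0.003 0 0 0; 0 0.07 0 0.002 0 0 0"}}

```text
t: 8.48
tcp_pos: [0.5575, -0.2702, 0.0317]
eef_rot: [1.207, 1.211, -1.205]
contact_force: [0.1, 3.9, 9.0]
grip_width: -0.001
```

```bash
python3 - <<'E'
from h import *
goto((.557,-.27,.022))
im,d,P=snap("side"); save("s6",im[100:400,180:460].repeat(2,0).repeat(2,1))
E
```

```text
t 8.475 tcp [ 0.5575 -0.2702  0.0317] F [0.1 3.9 9. ] g -0.0
 shift [ 0.019 -0.001 -0.   ] turn [ 0.005 -0.001 -0.001]
```

View pics/s6.png

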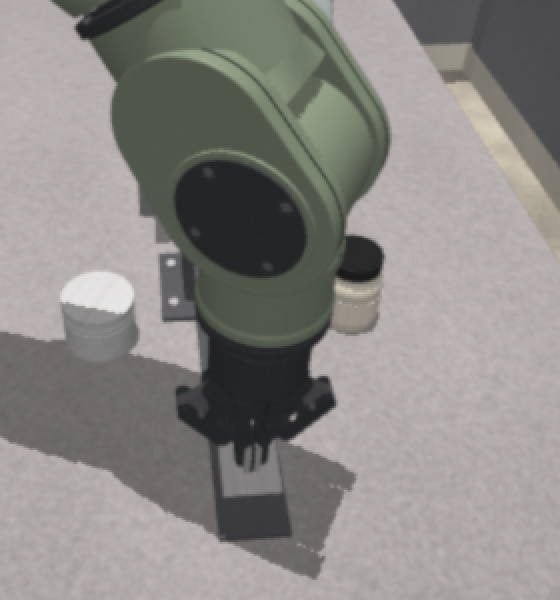

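The paddle is just above its stop, near (250,470), and jar and piston are untouched. I'll press on in small steps until the force rises.

{"fn": "apply_moves", "kwargs": {"series": "0 0.004 0 0 0 0 0; 0 0.008 0 0 0 0 0; 0 0.011 0 0 0 0 0; 0 0.014 0 0 0 0 0; 0 0.014 0 0 0 0 0"}}

```text
t: 9.15
tcp_pos: [0.5575, -0.2697, 0.025]
eef_rot: [1.207, 1.212, -1.205]
contact_force: [-1.2, 6.3, 10.5]
grip_width: 0.001
```

{"fn": "apply_moves", "kwargs": {"series": "0 0.003 0 0 0 0 0; 0 0.005 0 0 0 0 0; 0 0.006 0 0 0 0 0; 0 0.006 0 0 0 0 0; 0 0.006 0 0 0 0 0"}}

```text
t: 9.78
tcp_pos: [0.5578, -0.2696, 0.0241]
eef_rot: [1.208, 1.211, -1.204]
contact_force: [-10.5, 12.5, 50.0]
grip_width: 0.002
```

The stop is met but the force is now 50 N, so I'll ease off about 1.3 mm.

{"fn": "apply_moves", "kwargs": {"series": "0 -0.0025 0 0 0 0 0; 0 -0.0025 0 0 0 0 0; 0 -0.0025 0 0 0 0 0; 0 -0.0025 0 0 0 0 0; 0 -0.0025 0 0 0 0 0"}}

```text
t: 10.4
tcp_pos: [0.5577, -0.2697, 0.0244]
eef_rot: [1.207, 1.211, -1.204]
contact_force: [-5.6, 10.3, 33.6]
grip_width: -0.001
```

```bash
python3 - <<'E'
from h import *
im,d,P=snap("scene"); save("s7",im[110:400,120:440].repeat(2,0).repeat(2,1)); 
f=np.load("scene.npz")
z=P[...,2]
for y in np.arange(.05,.25,.03):
    q=P[(abs(P[...,1]-y)<.008)&(abs(P[...,0]-.56)<.06)&(z>.06)&(z<.15)]; print(y.round(3),np.median(q[:,2]).round(4) if len(q) else None,len(q))
m=(abs(z-.103)<.004)&(P[...,1]>.255)&(P[...,1]<.347)&(abs(P[...,0]-.56)<.07)
print(m.sum(),cv2.minEnclosingCircle((P[m][:,:2]*1000).astype(np.float32)))
for u,v in((198,242),(305,290),(357,262)):print(P[v,u].round(3),f["P"][v,u].round(3))
s=arm.state();print(s["contact_force"].round(1),s["tcp_pos"].round(4))
E
```

```text
0.05 0.1241 386
0.08 0.1254 223
0.11 0.1175 211
0.14 0.11 196
0.17 0.1021 184
0.2 0.0944 168
0.23 0.0872 147
282 ((585.6028442382812, 302.1744079589844), 32.270538330078125)
[ 0.426 -0.081  0.055] [ 0.427 -0.082  0.056]
[ 0.687 -0.073  0.085] [ 0.687 -0.074  0.086]
[0.713 0.068 0.048] [0.713 0.068 0.049]
[-7.1 10.2 32.5] [ 0.5577 -0.2697  0.0244]
```

View pics/s7.png

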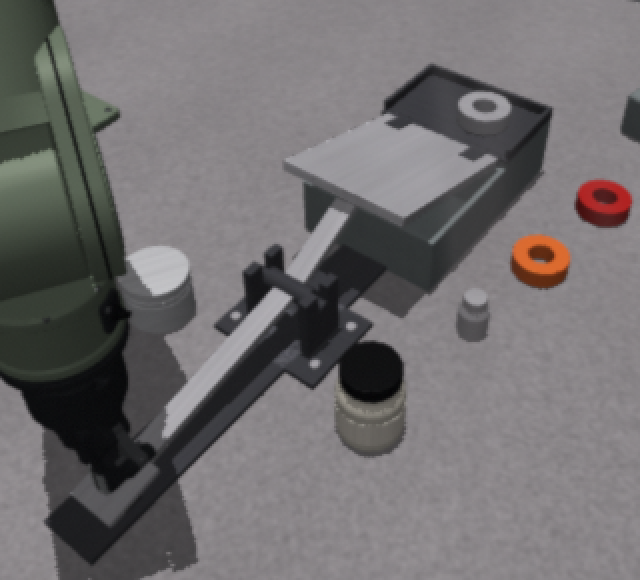

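The trapdoor stands open at slope 0.257 with only the lever under it. The ring lies on the deck, the bystanders haven't moved, and the hold is steady at 33 N. I'm handing in.

```bash
python3 -c "
from rig import arm
print(arm.hand_in())"
```

```text
the job is handed in; nothing more can be done
None
```

I pushed the steel bearing ring across onto the fixed deck. Then I pressed the paddle down onto its rubber stop and handed in while holding it there, at about 10.5 s of the 48 s.

**Last checks:**
- **Ring:** its centre is at about (0.586, 0.302), within 1 mm of the deck's mid-line along the push. It lies wholly on the deck, clear of the hinge edge and the rims.
- **Trapdoor:** the measured slope gives an angle of about 0.25 rad, as expected with the paddle on its stop. Only the lever is holding it up.
- **Bystanders:** the piston, jar and socket are within 1 mm of where they started.
- **Hold:** the fingers press down with about 33 N, plus up to 10 N sideways.

When the fingers first met the stop, the force reached 50 N. I eased it off straight away; the load was on the fingertips, and it stayed well under the 120 N wrist limit. None of the checks disagreed.

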